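# Check a machined cover for rocking with a straightedge

### The job

Take the steel straightedge from its wooden rest, lay it across the round cover that has the raised centre boss (not the one with the bored hole), centred so that it lies level on the boss, and let go. Then check it for rocking from above with the fingers: gently press down the end with the hanging hole until it meets the cover's rim and let it come back up, then press the plain end down to the rim in the same way. Leave the straightedge lying level and centred on the boss.

Things in the scene. Friction and masses are not known exactly. Their poses are not given: they have to be found in the camera images.
- edge_center (a point): Centre (half-way up) of the steel straightedge: 220 x 24 x 14 mm (x, y, z), 0.6 kg; 10 mm square hole 12 mm from its +x end; z up. Starts with its underside 24 mm above the table on a fixed wooden rest (board 4 mm thick, 56 mm wide; saddles at x = +-75 mm with cheeks 6 mm up the bar). Grip across it at the middle, tips no lower than its underside: once laid, the cover's face is 6 mm below it.
- press_hole_end (a point): Point on the straightedge's top, 80 mm from its middle towards the end with the hole (30 mm from that end), 7 mm above the bar's centre: where to press. It lies just inside the cover's rim when the bar is centred. About 2 to 4 N tips the bar: the point sinks about 5.5 mm, then the bar stops hard on the rim; let go, it comes back level by its own weight.
- press_plain_end (a point): The same point at the other, plain end (80 mm from the middle towards -x of the straightedge).
- boss_top (a point): Centre of the top of the boss of the cover to check: fixed round aluminium cover, flange 170 mm in diameter, flat face 28 mm above the table, six dark bolt holes, solid centre boss 40 mm in diameter standing 6 mm proud (top 34 mm above the table). z up. A like cover, not listed, has a 50 mm bore instead. Lay the bar along the robot's x (forward) direction: there is room for it that way.
Not all that is in view belongs to the job. Leave any yellow look-alike of the part that bears boss_top alone. Leave any blue look-alike of the part that bears edge_center alone.

How it is judged:
On the way, in this order (a step that is already met when the one before it is completed fails the run):
1. the straightedge lies level and centred on the boss of the cover, let go (horizontal distance between edge_center and boss_top below 0.018 m and z of edge_center in the frame of boss_top between 0.003 and 0.012 m and angle between edge_center's own x axis and vertical between 1.5408 and 1.6008 rad and angle between edge_center's own z axis and vertical below 0.06 rad and contact force between the fingers and straightedge below 0.1 N and linear speed of straightedge below 0.02 m/s), for 0.3 s.
2. the end with the hole is pressed down to the rim by the fingers (horizontal distance between edge_center and boss_top below 0.025 m and contact force between straightedge and cover above 1 N and contact force between the fingers and straightedge above 0.3 N and angle between edge_center's own x axis and vertical above 1.6208 rad and x of the grasp point in the frame of edge_center above 0.045 m), for 0.1 s.
3. the plain end is pressed down to the rim by the fingers (horizontal distance between edge_center and boss_top below 0.025 m and contact force between straightedge and cover above 1 N and contact force between the fingers and straightedge above 0.3 N and angle between edge_center's own x axis and vertical below 1.5208 rad and x of the grasp point in the frame of edge_center below -0.045 m), for 0.1 s.
At the end, for the whole second after the job is handed in: The straightedge rests, released and still, on the boss of the cover: its centre within 18 mm (horizontally) of the boss's centre, level within about 1.7 degrees along its length (all of step 1); the robot touches nothing.
It fails at once if the straightedge is dropped on the cover or pressed against it with more than 70 N (contact force between straightedge and cover above 70 N).
It also fails if it takes over 51 s, if anything falls off the work surface, if the arm or the gripper's body presses on something with over 40 N, if the wrist force passes 120 N, or if a joint passes its speed limit or range.

### The arm

A 7-joint arm with a two-finger parallel gripper is mounted at the origin on the work surface. World frame = base frame: x ahead of the robot, y to its left, z up, the work surface at z = 0. Lengths are in m, angles in rad, forces in N, time in s.
With the tool pointing down it reaches from about 0.4 to 0.85 m from the base axis. Payload 4.4 kg.
Tool frame: the origin (TCP) lies between the finger pads; the fingertips stand 14 mm ahead of it and the grasp point (between the pads) lies 5 mm behind it; x points along the fingers, z is the direction in which the jaws open and shut, and the axes are right-handed (so a half turn about x gives the same grasp; the last joint's range is limited). The gripper opens to 94 mm and grips with 3 to 60 N. Pads are 16 mm wide; open, the fingers measure 119 mm over their backs; the gripper's body (75 mm by 177 mm) begins 78 mm behind the grasp point.
Start: joints at [1.161, 0.628, 0.038, 1.517, -0.027, 0.996, -0.02], TCP at [0.219, -0.612, 0.219] pointing down, gripper open.
Joint ranges: [-3.06, 3.06], [-0.37, 2.12], [-1.25, 1.32], [0.18, 2.47], [-1.1, 4.24], [0.23, 1.98], [-2.94, 2.94]. Speed limits (rad/s): [2.57, 2.57, 3.14, 3.14, 3.14, 3.14, 3.14].

### API

Orientations are given as a 3x3 rotation matrix whose columns are the frame's x, y, z axes.
In Python, from rig import r, read_camera, calibration, job gives the robot as it stands. The module is installed in compiled form; this text tells all that it offers.
- The arm moves only by the shell command python3 -m pendant 'ROWS' [FORCE]. ROWS is JSON, a list that holds one entry, the list of rows, each a list of 7 numbers: the finger opening in m, from 0 to 0.094, then the shift along the tool's x, y, z in m, then the turn, a rotation vector about the tool's x, y, z in degrees. In form: [[[hand, x, y, z, ax, ay, az], ...]]. A call has 1 to 5 rows; each row is the pose to reach, as a shift and turn from the pose commanded when the call began, along the tool's axes at that moment; what a row does not reach only later rows make up. A row lasts 1/12 s, in which the tool goes at most 41.7 mm and 7.16 degrees, less where a joint would pass 70% of its speed; a pose out of reach is approached as far as the arm can. A call with a gripper value outside its range is refused whole. The fingers move at their own pace and stop on an object; FORCE is the grip in N (left out, the last holds). Time passes only in rows, so rows that repeat a pose let the fingers close. It gives the time, the measured TCP pose, the force and the opening at its end, in the units of the state.
- r.get_obs(): the state, without advancing time (a new reading comes with each control period).
- read_camera(name): name is "scene" or "top"; returns the picture (420x560x3 uint8, red, green, blue); there is no depth.
- calibration(name): a dict with "intrinsics" (3x3 intrinsics, pixels), "T" (4x4, takes a point from camera to world coordinates). Camera axes: x right, y down, z forward; pixel columns grow to the right and rows downward; lengths in m; the calibration is good to about 2 mm. A picture is of the moment at which its call begins. calibration takes no time and is no camera call.
- job.close_job(): hands the job in, once; it reports no verdict.
The state is a dict: "t": time; "joints": joint angles; "qd": joint speeds; "joint_efforts": joint torques, N m; "position": TCP position; "tcp_rot": TCP orientation; "ft_force": force on the tool from outside, world axes, zero at the start; "moment": the same for the moment, N m; "gripper_width": finger opening in m.
Only numpy, scipy, OpenCV 4.12 (cv2) and the standard library are available. Lean on these libraries where they do the work, as an engineer would, in place of code of your own. Each camera call takes 0.05 s, during which the arm holds its last target. There are 200 camera calls.

## Working session

There is one attempt and no reset: what is moved stays moved. The work goes in short steps, Python scripts to look and compute and a shell command to move; the robot and the scene stay as the last step left them, time stands still between calls to the robot, and variables do not carry over. Pictures are saved under pics/ and viewed, on a budget of 10 in all, crops included, one or two more only if the job needs it, and the job is handed in when it is done.

```bash
mkdir -p pics; python3 - <<'E'
from rig import r, read_camera, calibration
import cv2, numpy as np
for n in ("scene","top"):
    im=read_camera(n); cv2.imwrite(f"pics/{n}0.png",im[:,:,::-1])
    c=calibration(n); print(n,np.round(c["intrinsics"],1).tolist(),np.round(c["T"],3).tolist())
o=r.get_obs(); print(o["t"],o["position"],np.round(o["tcp_rot"],3).tolist(),o["ft_force"],o["gripper_width"])
E
```

```text
scene [[542.9, 0.0, 281.4], [0.0, 542.9, 205.7], [0.0, 0.0, 1.0]] [[-0.323, 0.729, -0.603, 1.123], [0.946, 0.26, -0.192, 0.252], [0.017, -0.633, -0.774, 0.922], [0.0, 0.0, 0.0, 1.0]]
top [[401.7, 0.0, 271.7], [0.0, 401.7, 198.3], [0.0, 0.0, 1.0]] [[0.032, -0.971, 0.238, 0.268], [-0.999, -0.03, 0.012, 0.029], [-0.005, -0.238, -0.971, 0.863], [0.0, 0.0, 0.0, 1.0]]
0.1 [ 0.21889251 -0.61145367  0.21866872] [[-0.001, 0.941, 0.337], [0.002, 0.337, -0.941], [-1.0, -0.0, -0.002]] [-0.07387711 -0.41448347  0.13562979] 0.094179580930547
```

View pics/scene0.png

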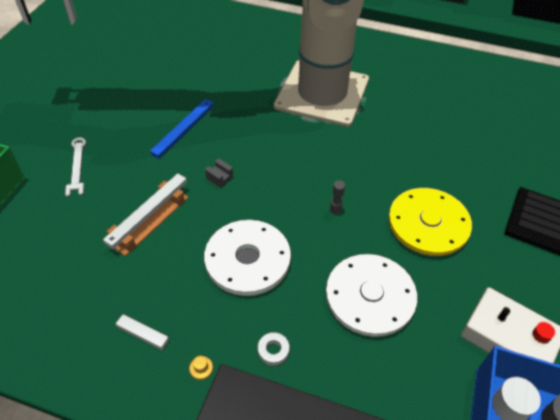

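View pics/top0.png

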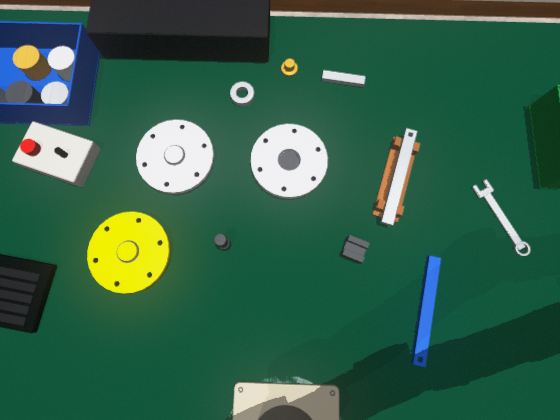

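Candidates for the straightedge are the silver bar on the brown rest at top (398,177) / scene (146,210), the blue bar at top (427,310) and the small white block at top (343,78). I choose the silver bar: its hole shows at top (410,134), scene about (110,238). Candidates for the cover are the white one with the boss at top (175,156) / scene (372,291), the white one with the bore at top (289,160) and the yellow one at top (128,252). I choose the white one with the boss. Next I check both in one close crop and measure them.

```bash
cat > h.py <<'E'
import cv2, numpy as np
from rig import r, read_camera, calibration
def ray(n,uv):
    c=calibration(n);T=np.array(c["T"]);d=T[:3,:3]@np.linalg.solve(c["intrinsics"],[uv[0],uv[1],1.]);return T[:3,3],d
def plane(n,uv,z):
    o,d=ray(n,uv);return o+d*(z-o[2])/d[2]
def tri(a,b):
    (o1,d1),(o2,d2)=ray("top",a),ray("scene",b)
    s=np.linalg.lstsq(np.c_[d1,-d2],o2-o1,rcond=None)[0];p,q=o1+s[0]*d1,o2+s[1]*d2
    return (p+q)/2,np.linalg.norm(p-q)
def blob(im,seed,lo):
    """largest bright grey contour near the seed"""
    hsv=cv2.cvtColor(im,cv2.COLOR_RGB2HSV);m=cv2.inRange(hsv,(0,0,lo),(180,60,255))
    cs,_=cv2.findContours(m,cv2.RETR_EXTERNAL,cv2.CHAIN_APPROX_NONE)
    return min((c for c in cs if cv2.contourArea(c)>150),key=lambda c:abs(cv2.pointPolygonTest(c,seed,True)) if cv2.pointPolygonTest(c,seed,True)<0 else 0)
E
python3 - <<'E'
from h import *
seeds={"top":((398,177),(175,156)),"scene":((146,210),(372,291))}
rows=[]
for n in seeds:
    im=read_camera(n)
    vis=cv2.resize(im,None,fx=4,fy=4,interpolation=cv2.INTER_CUBIC)
    tiles=[]
    for k,s in enumerate(seeds[n]):
        print(n,s,im[s[1],s[0]])
        c=blob(im,s,150)
        rc=cv2.minAreaRect(c); print(" area",cv2.contourArea(c),"rect",np.round(rc[0],1),np.round(rc[1],1),np.round(cv2.boxPoints(rc),1).tolist())
        if k: e=cv2.fitEllipse(c); print(" ell",np.round(e[0],1),np.round(e[1],1))
        cv2.drawContours(vis,[c*4+2],-1,(255,0,0),1)
        x,y=s[0]*4-200,s[1]*4-200
        t=cv2.copyMakeBorder(vis,200,200,200,200,cv2.BORDER_CONSTANT)[y+200:y+600,x+200:x+600]; tiles.append(t)
    rows.append(np.hstack(tiles))
cv2.imwrite("pics/crop1.png",cv2.resize(np.vstack(rows),(600,600))[:,:,::-1])
E
```

```text
top (398, 177) [233 238 240]
 area 1040.0 rect [399.4 176.1] [12.3 97. ] [[381.1000061035156, 221.39999389648438], [405.79998779296875, 127.5999984741211], [417.6000061035156, 130.6999969482422], [393.0, 224.60000610351562]]
top (175, 156) [241 241 243]
 area 4336.0 rect [174.3 155.5] [76.5 73.3] [[131.6999969482422, 187.10000610351562], [140.8000030517578, 114.4000015258789], [216.8000030517578, 123.80000305175781], [207.6999969482422, 196.60000610351562]]
 ell [174.1 155.5] [71.3 77.5]
scene (146, 210) [225 229 226]
 area 964.0 rect [144.1 208.6] [ 10.8 101.7] [[102.80000305175781, 238.60000610351562], [178.3000030517578, 170.5], [185.5, 178.60000610351562], [110.0, 246.6999969482422]]
scene (372, 291) [245 245 243]
 area 5561.5 rect [371.  293.5] [79. 90.] [[326.0, 254.0], [416.0, 254.0], [416.0, 333.0], [326.0, 333.0]]
 ell [371.4 293.4] [77.3 91.7]
```

View pics/crop1.png

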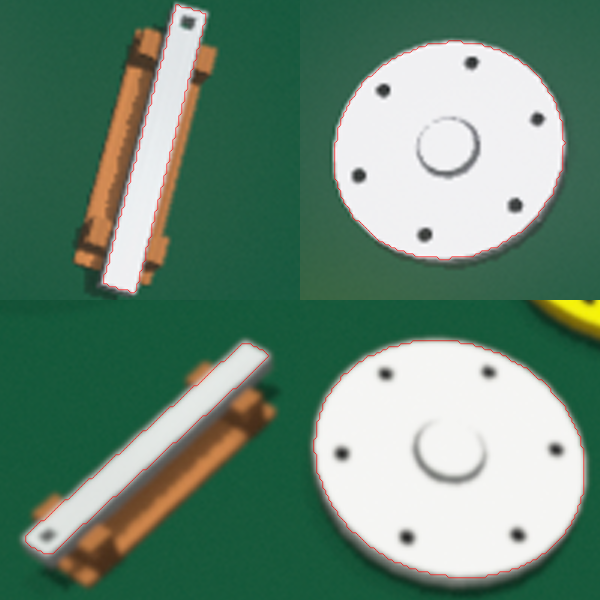

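The crop confirms both choices. The silver bar lies on the wooden rest, with its square hole at the far (+x) end, top ~(410,134). The white cover has a solid boss and six bolt holes. Next I triangulate the bolt holes, boss and bar corners.

```bash
python3 - <<'E'
from h import *
S={"top":((398,177),(175,156)),"scene":((146,210),(372,291))}
H={};B={};hole={}
def dark(im,c,lo,amax,amin):
    g=cv2.cvtColor(im,cv2.COLOR_RGB2GRAY).astype(float)
    m=np.zeros(g.shape,np.uint8);cv2.drawContours(m,[c],-1,255,-1);m=cv2.erode(m,np.ones((3,3)))
    d=((g<lo)&(m>0)).astype(np.uint8);k,l,st,ce=cv2.connectedComponentsWithStats(d)
    out=[]
    for i in range(1,k):
        if amin<=st[i,4]<=amax:
            y,x=np.nonzero(cv2.dilate((l==i).astype(np.uint8),np.ones((3,3))));w=np.clip(235-g[y,x],0,None);out.append((np.average(x,weights=w),np.average(y,weights=w)))
    return out
for n in S:
    im=np.mean([read_camera(n) for _ in range(3)],0).astype(np.uint8)
    H[n]=dark(im,blob(im,S[n][1],150),130,60,4)
    c=blob(im,S[n][0],150);hole[n]=dark(im,c,185,60,2)
    q=cv2.boxPoints(cv2.minAreaRect(c));P=[plane(n,p+0.5*0,0.038) for p in q]
    q=q[np.argsort([p[0] for p in P])]; B[n]=(q[:2].mean(0),q[2:].mean(0)) # near,far end mid
    print(n,"bolts",len(H[n]),"bar holes",np.round(hole[n],1).tolist(),"rect centre @z.038",plane(n,q.mean(0),.038).round(4))
    print(n,"bolt mean @ .028",np.mean([plane(n,h,.028) for h in H[n]],0).round(4))
pts=[]
for a in H["top"]:
    pa=plane("top",a,.028);b=min(H["scene"],key=lambda b:np.linalg.norm(plane("scene",b,.028)-pa))
    p,e=tri(a,b);pts.append(p);print("bolt",p.round(4),round(e,4))
pts=np.array(pts);c=pts.mean(0);print("cover centre",c.round(4),"bolt radii",np.linalg.norm((pts-c)[:,:2],axis=1).round(4))
E0=[tri(B["top"][i],B["scene"][i]) for i in (0,1)]
print("ends",[(p.round(4).tolist(),round(e,4)) for p,e in E0]);a,b=E0[0][0],E0[1][0]
print("len",np.linalg.norm(b-a),"mid",((a+b)/2).round(4),"yaw deg",np.degrees(np.arctan2(b[1]-a[1],b[0]-a[0])))
if hole["top"] and hole["scene"]: print("hole",[tri(x,y) for x in hole["top"] for y in hole["scene"]])
E
```

```text
top bolts 7 bar holes [[410.1, 134.1]] rect centre @z.038 [ 0.5272 -0.2316  0.038 ]
top bolt mean @ .028 [0.5629 0.2568 0.028 ]
scene bolts 7 bar holes [[111.4, 238.1]] rect centre @z.038 [ 0.5369 -0.2336  0.038 ]
scene bolt mean @ .028 [0.5687 0.2575 0.028 ]
bolt [0.6322 0.2472 0.0269] 0.0001
bolt [0.6083 0.3109 0.0268] 0.0
bolt [0.5891 0.1945 0.0268] 0.0001
bolt [ 0.5638  0.256  -0.0064] 0.0052
bolt [0.5412 0.3218 0.0269] 0.0003
bolt [0.522  0.2058 0.0269] 0.0001
bolt [0.4981 0.2694 0.0265] 0.0002
cover centre [0.565  0.2579 0.0221] bolt radii [0.0681 0.0684 0.0678 0.0023 0.0681 0.0676 0.0679]
ends [([0.4241, -0.2009, 0.0391], np.float64(0.0005)), ([0.6375, -0.2645, 0.0349], np.float64(0.0))]
len 0.22267648249927882 mid [ 0.5308 -0.2327  0.037 ] yaw deg -16.59231754080894
hole [(array([ 0.62516055, -0.25997109,  0.03638683]), np.float64(0.00011975531247055237))]
```

```bash
cat > to.py <<'E'
# usage: to.py x y z yaw_deg(of jaw z axis): remaining shift in tool axes (mm) and turn (deg)
import sys,numpy as np
from rig import r
from scipy.spatial.transform import Rotation as R
o=r.get_obs();M=np.array(o["tcp_rot"]);x,y,z,a=map(float,sys.argv[1:]);a=np.radians(a)
zx=np.array([np.cos(a),np.sin(a),0]);xx=np.array([0,0,-1.]);G=np.c_[xx,np.cross(zx,xx),zx]
print("t",round(o["t"],2),"pos",np.round(o["position"],4),"shift mm",np.round(M.T@(np.array([x,y,z])-o["position"])*1e3,1),"turn",np.round(R.from_matrix(M.T@G).as_rotvec(degrees=True),1),"F",np.round(o["ft_force"],1),"w",round(o["gripper_width"],4))
E
python3 -m pendant '[[[0.094,0,0.034,-0.02,7,0,0],[0.094,0,0.068,-0.04,14,0,0],[0.094,0,0.102,-0.061,21,0,0],[0.094,0,0.137,-0.082,28,0,0],[0.094,0,0.171,-0.102,35,0,0]]]' 
python3 to.py 0.531 -0.2323 0.120 -106.6
```

```text
t: 0.92
position: [0.3467, -0.4566, 0.2196]
tcp_rot: [[0.001, 0.963, -0.27], [0.0, -0.27, -0.963], [-1.0, 0.001, -0.0]]
ft_force: [0.4, -0.1, 0.2]
gripper_width: 0.094
t 0.92 pos [ 0.3467 -0.4566  0.2196] shift mm [  99.7  116.8 -265.8] turn [ 0.9 -0.  -0. ] F [ 0.4 -0.1  0.2] w 0.094
```

```bash
python3 -m pendant '[[[0.094,0,0.016,-0.037,1,0,0],[0.094,0,0.032,-0.074,1,0,0],[0.094,0,0.048,-0.11,1,0,0],[0.094,0.01,0.064,-0.146,1,0,0],[0.094,0.025,0.08,-0.18,1,0,0]]]' >/dev/null
python3 -m pendant '[[[0.08,0.02,0.012,-0.029,0,0,0],[0.07,0.045,0.024,-0.058,0,0,0],[0.06,0.065,0.036,-0.083,0,0,0],[0.06,0.075,0.037,-0.086,0,0,0],[0.06,0.075,0.037,-0.086,0,0,0]]]' >/dev/null
python3 to.py 0.531 -0.2323 0.0395 -106.6
python3 - <<'E'
from h import *
ims=[read_camera(n) for n in ("top","scene")]
a=cv2.resize(ims[0][100:270,300:500],(400,340));b=cv2.resize(ims[1][120:290,50:250],(400,340))
cv2.imwrite("pics/above.png",np.hstack([a,b])[:,:,::-1])
E
```

```text
t 1.75 pos [ 0.53   -0.2305  0.1171] shift mm [77.6  1.8  1.6] turn [ 0.6 -0.1  0.2] F [-0.6 -0.8 -0.2] w 0.0639
```

View pics/above.png

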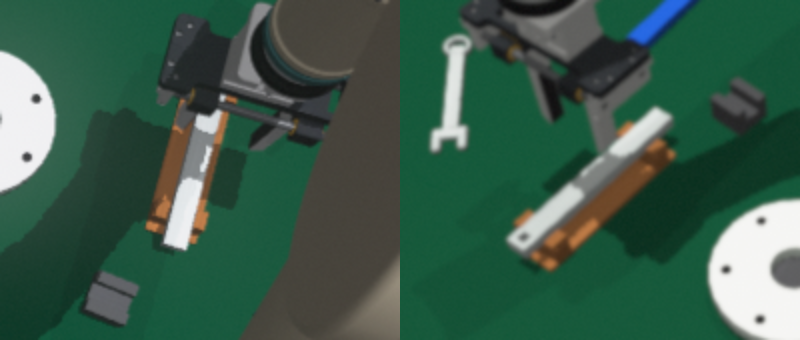

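The picture shows the open jaws straddling the bar at its middle, with the fingers clear of both saddles. I descend and grip.

```bash
python3 -m pendant '[[[0.06,0.03,0.001,0.001,0,0,0],[0.06,0.055,0.002,0.001,0,0,0],[0.06,0.0705,0.002,0.001,0,0,0],[0.06,0.0765,0.002,0.001,0,0,0],[0.06,0.0765,0.002,0.001,0,0,0]]]' 25
python3 to.py 0.531 -0.2323 0.0405 -106.6
python3 -m pendant '[[[0.02,0,0,0,0,0,0],[0.02,0,0,0,0,0,0],[0.02,0,0,0,0,0,0],[0.02,0,0,0,0,0,0],[0.02,0,0,0,0,0,0]]]' 25
python3 to.py 0.531 -0.2323 0.0405 -106.6
```

```text
t: 2.27
position: [0.5305, -0.2369, 0.0429]
tcp_rot: [[-0.001, 0.959, -0.283], [-0.001, -0.283, -0.959], [-1.0, -0.001, 0.001]]
ft_force: [-0.1, 0.0, 0.1]
gripper_width: 0.0597
t 2.27 pos [ 0.5305 -0.2369  0.0429] shift mm [ 2.4 -0.9 -4.6] turn [0.1 0.  0. ] F [-0.1  0.   0.1] w 0.0597
t: 2.68
position: [0.5322, -0.2353, 0.0438]
tcp_rot: [[0.001, 0.96, -0.281], [-0.0, -0.281, -0.96], [-1.0, 0.001, 0.0]]
ft_force: [1.0, 0.2, 0.8]
gripper_width: 0.03
t 2.68 pos [ 0.5322 -0.2353  0.0438] shift mm [ 3.2 -2.  -2.6] turn [ 0.3  0.  -0.1] F [1.  0.2 0.8] w 0.03
```

```bash
python3 -m pendant '[[[0.02,0,0,0,0,0,0],[0.02,0,0,0,0,0,0],[0.02,0,0,0,0,0,0]]]' 25 | grep -E "force|width"
python3 - <<'E'
from rig import r,read_camera
for _ in range(5):
    read_camera("top");o=r.get_obs();print(o["t"],o["position"].round(4),o["ft_force"].round(2),o["gripper_width"])
E
```

```text
ft_force: [0.2, 4.7, 6.0]
gripper_width: 0.0236
2.9833 [ 0.5327 -0.2332  0.0436] [1.5  5.03 6.14] 0.023630524364512007
3.0333 [ 0.5327 -0.2332  0.0436] [0.96 4.45 5.45] 0.02375612146705032
3.0833 [ 0.5327 -0.2332  0.0436] [0.99 4.8  5.87] 0.023536524148459286
3.1333 [ 0.5327 -0.2332  0.0437] [0.8  5.38 6.06] 0.023617269874983606
3.1833 [ 0.5328 -0.2332  0.0437] [1.19 5.84 5.92] 0.02366159147249619
```

```bash
python3 -m pendant '[[[0.02,-0.008,0,0,0,0,0],[0.02,-0.03,0,0,0,0,0],[0.02,-0.055,0,0,0,0,0],[0.02,-0.075,0,0,0,0,0],[0.02,-0.08,0,0,0,0,0]]]' 30 | grep -E "force|width"
python3 to.py 0.565 0.2583 0.120 -90
```

```text
ft_force: [0.7, -0.4, -6.8]
gripper_width: 0.0236
t 3.6 pos [ 0.5325 -0.2367  0.1255] shift mm [   4.3 -108.2 -484.2] turn [-16.3   0.1  -0.2] F [ 0.7 -0.4 -6.8] w 0.0236
```

```bash
python3 -m pendant '[[[0.02,0,-0.004,-0.02,-2,0,0],[0.02,0,-0.011,-0.05,-6,0,0],[0.02,0,-0.018,-0.085,-10,0,0],[0.02,0,-0.026,-0.12,-14,0,0],[0.02,0,-0.034,-0.155,-16.3,0,0]]]' | grep -E "force|width"
python3 to.py 0.565 0.2583 0.120 -90
python3 -m pendant '[[[0.02,0,0.002,-0.035,0,0,0],[0.02,0,0.004,-0.07,0,0,0],[0.02,0,0.006,-0.105,0,0,0],[0.02,0,0.008,-0.14,0,0,0],[0.02,0,0.01,-0.175,0,0,0]]]' | grep -E "force|width"
python3 to.py 0.565 0.2583 0.120 -90
```

```text
ft_force: [0.3, 0.6, -5.7]
gripper_width: 0.0239
t 4.02 pos [ 0.5412 -0.0759  0.1218] shift mm [   1.7   24.4 -334.2] turn [0.1 0.  0.1] F [ 0.3  0.6 -5.7] w 0.0239
ft_force: [0.4, 0.4, -6.8]
gripper_width: 0.0238
t 4.43 pos [0.5514 0.099  0.1217] shift mm [   1.5   13.6 -159.3] turn [-0.   0.1  0.1] F [ 0.4  0.4 -6.8] w 0.0238
```

```bash
python3 -m pendant '[[[0.02,0,0.003,-0.04,0,0,0],[0.02,0,0.006,-0.08,0,0,0],[0.02,0,0.01,-0.12,0,0,0],[0.02,0,0.013,-0.148,0,0,0],[0.02,0,0.0136,-0.158,0,0,0]]]' | grep -E "force|width"
python3 -m pendant '[[[0.02,0,0,-0.001,0,0,0],[0.02,0,0,-0.001,0,0,0],[0.02,0,0,-0.001,0,0,0]]]' >/dev/null
python3 to.py 0.565 0.2583 0.120 -90
python3 - <<'E'
from h import *
t=[]
for n,s in (("top",(175,156)),("scene",(372,291))):
    im=read_camera(n);x,y=max(s[0]-90,0),max(s[1]-90,0)
    cv2.imwrite(f"pics/held_{n}.png",im[:,:,::-1]);t.append(cv2.resize(im[y:y+180,x:x+180],(400,400)))
cv2.imwrite("pics/held.png",np.hstack(t)[:,:,::-1])
E
```

```text
ft_force: [0.3, 0.5, -6.5]
gripper_width: 0.0235
t 5.1 pos [0.5658 0.254  0.1221] shift mm [ 2.1 -0.8 -4.3] turn [-0.1  0.2  0.1] F [ 0.3 -0.9 -6.4] w 0.0234
```

View pics/held.png

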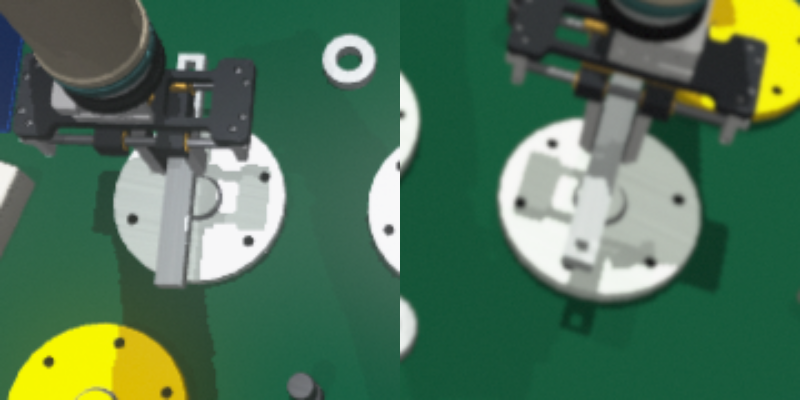

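```bash
python3 - <<'E'
from h import *
r0={}
for n,(u,v) in (("top",(169.6,97.5)),("scene",(363.5,310.4))):
    im=cv2.imread(f"pics/held_{n}.png");g=cv2.cvtColor(im,cv2.COLOR_BGR2GRAY).astype(int);u,v=int(u),int(v)
    print(n,u-5,v-5);print(g[v-5:v+7,u-5:u+7])
print(tri((169.6,97.5),(363.5,310.4)))
E
```

```text
top 164 92
[[ 74 219 234 234 230 228 222 222 224 227 229 229]
 [ 81 210 228 227 175 147 146 172 181 220 228 229]
 [106 217 230 229 155  93  85  85  85 213 230 229]
 [119 224 230 227 139  86  86  85  93 213 228 229]
 [140 219 223 221 131  82  81  81 112 208 225 224]
 [ 91 131 139 135  88  68  70  68  94 161 174 175]
 [ 66  65  64  65  65  64  65  65  66  66  65  66]
 [ 65  67  65  65  66  64  67  65  65  65  64  67]
 [ 62  61  61  62  61  62  62  62  61  62  63  63]
 [ 39  42  41  41  43  41  42  42  41  43  46  49]
 [ 43  40  37  39  39  38  37  37  40  35  38  35]
 [100 102 100 102  72  46  54  51  74  69  67  66]]
scene 358 305
[[226 219 220 221 222 221 221 219 219 219 220 220]
 [226 220 220 221 221 220 221 219 220 220 220 220]
 [226 222 218 213 213 215 217 218 219 220 221 221]
 [225 222 211 191 181 191 199 207 214 219 223 223]
 [224 221 201 164 143 149 162 175 196 217 227 228]
 [223 218 193 150 119 115 122 139 170 210 228 232]
 [223 219 198 158 120 106 107 120 161 208 227 232]
 [224 223 215 182 145 122 117 129 169 209 225 228]
 [224 224 221 200 176 160 152 157 185 215 223 223]
 [223 223 222 215 204 199 195 194 208 221 223 220]
 [214 218 221 219 219 221 222 223 225 228 225 216]
 [181 194 205 211 217 223 228 231 233 232 228 214]]
(array([0.65853367, 0.25439621, 0.11210677]), np.float64(0.00180617086746536))
```

```bash
python3 - <<'E'
from h import *
print(tri((170.3,95.1),(363.6,310.7)),plane("scene",(363.6,310.7),.1163),plane("top",(170.3,95.1),.1163),plane("top",(169.,92.4),.1163))
E
```

```text
(array([0.66169068, 0.25350635, 0.11602466]), np.float64(0.0006451325987480943)) [0.66173725 0.25381373 0.1163    ] [0.66160342 0.25310156 0.1163    ] [0.6675893  0.25632623 0.1163    ]
```

```bash
python3 -m pendant '[[[0.02,0.02,0.0014,-0.0048,0,0,0],[0.02,0.04,0.0014,-0.0048,0,0,0],[0.02,0.052,0.0014,-0.0048,0,0,0],[0.02,0.06,0.0014,-0.0048,0,0,0],[0.02,0.06,0.0014,-0.0048,0,0,0]]]' >/dev/null
python3 -m pendant '[[[0.02,0,0,0,0,0,0],[0.02,0,0,0,0,0,0],[0.02,0,0,0,0,0,0]]]' >/dev/null
python3 to.py 0.565 0.2583 0.0537 -90
python3 -m pendant '[[[0.02,0.001,0,0,0,0,0],[0.02,0.002,0,0,0,0,0],[0.02,0.003,0,0,0,0,0],[0.02,0.004,0,0,0,0,0],[0.02,0.004,0,0,0,0,0]]]' >/dev/null
python3 to.py 0.565 0.2583 0.0537 -90
```

```text
t 5.87 pos [0.5685 0.2621 0.0641] shift mm [10.4 -3.5  3.8] turn [-0.  -0.  -0.1] F [ 0.4 -0.3 -5.2] w 0.0235
t 6.28 pos [0.5674 0.262  0.0588] shift mm [ 5.1 -2.4  3.7] turn [0. 0. 0.] F [-0.1  0.6 -7.1] w 0.0237
```

```bash
python3 - <<'E'
from h import *
for n,s in (("top",(173,100)),("scene",(366,315))):
    im=read_camera(n);o=r.get_obs();print(o["t"],o["position"].round(4),o["ft_force"].round(1))
    cv2.imwrite(f"pics/low_{n}.png",im[:,:,::-1]);g=cv2.cvtColor(im,cv2.COLOR_RGB2GRAY).astype(int);u,v=s
    print(n,u-14,v-14);print("\n".join("".join(f"{k:4d}" for k in row) for row in g[v-14:v+22:,u-14:u+14]))
E
```

```text
6.3333 [0.5675 0.2619 0.0588] [ 0.1  0.5 -6.4]
top 159 86
  87  88  87  87  87  86  87  85  86  85  88  87  87  86  87  87  88  87  87  87  87  86  88  88  88  88  88  88
  88  87  86  86  87  86  87  86  88  87  87  87  87  85  87  89  89  86  87  87  87  88  87  86  88  88  89  86
  87  86  86  87  87  88  86  86  87  88  88  88  88  87  89  87  87  87  86  86  87  87  88  87  88  88  88  88
  86  86  87  86  87  86  88  86  87  87  88  87  87  88  86  88  87  87  88  88  86  87  86  87  87  87  87  87
  87  87  88  87  88  87  86  88  87  88  87  87  86  89  88  87  87  89  86  88  88  85  87  86  87  89  89  88
  88  88  86  88  88  87  88  86  87  86  87  88  88  90  86  88  88  87  87  87  87  87  89  87  88  86  88  87
  87  89  89  86  88  87  86  88  88  88  87  88  86  88  87  87  87  87  88  88  88  88  89  90  88  87  89  86
  88  86  89  88  87  88  88  87  86  88  86  87  87  87  86  90  87  88  87  89  88  88  88  90  88  87  88  82
  90  87  88  88  86  86  87  88  87  87  89  88  89  87  88  87  88  89  88  87  87  89  87  88  88  83  84  83
  87  89  88  86  89  90 
[... 6454 characters left out ...]
47 247 246 246 246 246
  69  84 106 150 195 216 221 210 173 133 112 107 112 143 191 224 233 230 223 225 236 242 244 244 243 242 242 241
  50  62  95 151 202 219 221 211 180 151 135 125 125 157 201 224 229 225 209 203 214 224 229 229 227 224 223 222
  46  58  99 158 206 221 222 219 203 188 176 162 157 177 211 223 224 216 181 161 166 176 185 184 181 176 174 172
  53  64 106 160 201 217 221 220 218 214 210 202 197 205 219 224 221 202 159 133 131 137 139 139 138 133 132 130
  62  69 101 142 174 194 207 213 217 220 222 224 225 226 228 226 217 184 138 112 114 114 113 114 113 107 103 103
  64  72  94 117 136 152 165 179 195 206 217 226 231 232 233 229 212 162 107  83  85  86  84  86  84  79  74  74
```

```bash
python3 - <<'E'
from h import *
print(tri((174.2,108.5),(362.6,330.3)),plane("scene",(362.6,330.3),.053),plane("top",(174.2,108.5),.053))
E
```

```text
(array([0.6631852 , 0.26092601, 0.0523469 ]), np.float64(0.000482461379799288)) [0.66344931 0.26114994 0.053     ] [0.66291193 0.26049929 0.053     ]
```

```bash
python3 -m pendant '[[[0.02,0,0,0.0025,0,0,0],[0.02,0.001,0,0.0025,0,0,0],[0.02,0.002,0,0.0025,0,0,0],[0.02,0.003,0,0.0025,0,0,0],[0.02,0.003,0,0.0025,0,0,0]]]' >/dev/null
python3 to.py 0.565 0.2583 0.0537 -90
python3 -m pendant '[[[0.02,0.001,0,0,0,0,0],[0.02,0.001,0,0,0,0,0],[0.02,0.002,0,0,0,0,0],[0.02,0.002,0,0,0,0,0]]]' >/dev/null
python3 to.py 0.565 0.2583 0.0537 -90
```

```text
t 6.8 pos [0.5674 0.2594 0.0557] shift mm [ 2.  -2.4  1.1] turn [-0.  0.  0.] F [ 0.1  0.1 -6.1] w 0.0235
t 7.13 pos [0.5675 0.2594 0.0538] shift mm [ 0.1 -2.5  1.1] turn [0. 0. 0.] F [-0.2 -0.6 -6.4] w 0.0236
```

```bash
python3 -m pendant '[[[0.02,0.001,0,0,0,0,0],[0.02,0.001,0,0,0,0,0],[0.02,0.001,0,0,0,0,0]]]' >/dev/null
python3 to.py 0.565 0.2583 0.0537 -90
python3 -m pendant '[[[0.02,0.0005,0,0,0,0,0],[0.02,0.001,0,0,0,0,0],[0.02,0.001,0,0,0,0,0]]]' >/dev/null
python3 to.py 0.565 0.2583 0.0537 -90
```

```text
t 7.38 pos [0.5676 0.2594 0.0537] shift mm [-0.  -2.6  1.1] turn [-0. -0. -0.] F [-1.9 -2.7  3. ] w 0.0234
t 7.63 pos [0.5676 0.2594 0.0536] shift mm [-0.1 -2.6  1.1] turn [-0. -0. -0.] F [-5.1 -1.8  9.6] w 0.0233
```

Contact made: the boss carries the bar. I ease off a little and release.

```bash
python3 -m pendant '[[[0.02,-0.001,0,0,0,0,0],[0.02,-0.001,0,0,0,0,0]]]' >/dev/null
python3 to.py 0.565 0.2583 0.0537 -90
python3 -m pendant '[[[0.03,0,0,0,0,0,0],[0.04,0,0,0,0,0,0],[0.05,0,0,0,0,0,0],[0.05,0,0,0,0,0,0],[0.05,0,0,0,0,0,0]]]' >/dev/null
python3 to.py 0.565 0.2583 0.0537 -90
python3 -m pendant '[[[0.05,-0.008,0,0,0,0,0],[0.05,-0.025,0,0,0,0,0],[0.05,-0.045,0,0,0,0,0],[0.05,-0.06,0,0,0,0,0],[0.05,-0.06,0,0,0,0,0]]]' >/dev/null
python3 to.py 0.645 0.2583 0.1 -90
python3 - <<'E'
from h import *
t=[]
for n,s in (("top",(175,156)),("scene",(372,291))):
    im=read_camera(n);x,y=max(s[0]-90,0),max(s[1]-90,0)
    cv2.imwrite(f"pics/laid_{n}.png",im[:,:,::-1]);t.append(cv2.resize(im[y:y+180,x:x+180],(400,400)))
cv2.imwrite("pics/laid.png",np.hstack(t)[:,:,::-1])
E
```

```text
t 7.8 pos [0.5676 0.2595 0.0537] shift mm [-0.  -2.6  1.2] turn [-0. -0. -0.] F [-2.8 -1.6  5.6] w 0.0235
t 8.22 pos [0.5679 0.2595 0.0529] shift mm [-0.8 -2.9  1.2] turn [-0. -0. -0.] F [ 0.5 -0.9 -0.1] w 0.0494
t 8.63 pos [0.57   0.2603 0.1166] shift mm [17.1 74.9  2.1] turn [-0.  -0.2 -0.3] F [ 0.3 -0.2 -0.5] w 0.0497
```

View pics/laid.png

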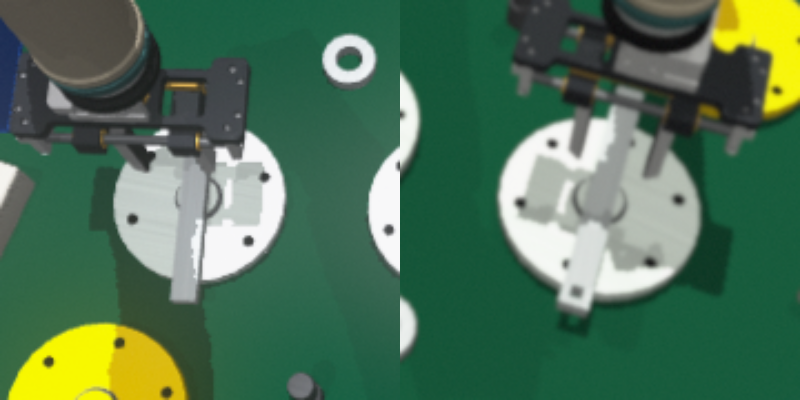

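The bar lies along x on the boss, hole end forward, with the hole at scene ≈(361,332), and the gripper is clear above it. I locate it precisely before pressing.

```bash
python3 -m pendant '[[[0,0,0.03,0.002,0,0,0],[0,0,0.06,0.002,0,0,0],[0,0,0.075,0.002,0,0,0],[0,0,0.075,0.002,0,0,0],[0,0,0.075,0.002,0,0,0]]]' 20 >/dev/null
python3 - <<'E'
from h import *
g=cv2.cvtColor(cv2.imread("pics/laid_scene.png"),cv2.COLOR_BGR2GRAY).astype(float)
p=g[327:338,355:368];w=np.clip(195-p,0,None);y,x=np.nonzero(w>0);u=np.average(x+355,weights=w[w>0]),np.average(y+327,weights=w[w>0])
print("hole px",u,plane("scene",u,.048)-[.098,0,0])
for n in("top","scene"):
    im=read_camera(n);cv2.imwrite(f"pics/p1_{n}.png",im[:,:,::-1])
E
python3 to.py 0.645 0.2593 0.066 -90
```

```text
hole px (np.float64(360.84267827980403), np.float64(332.21992378878605)) [0.56740526 0.2591411  0.048     ]
t 9.25 pos [0.6406 0.2576 0.1118] shift mm [45.7  4.5 -1.8] turn [0.  0.  0.2] F [-0.2  0.5  0.2] w 0.0119
```

```bash
python3 -m pendant '[[[0,0.01,0.004,-0.0015,0,0,0],[0,0.025,0.005,-0.0015,0,0,0],[0,0.035,0.005,-0.0015,0,0,0],[0,0.04,0.005,-0.0015,0,0,0],[0,0.04,0.005,-0.0015,0,0,0]]]' 20 >/dev/null
python3 to.py 0.646 0.2593 0.0625 -90
python3 - <<'E'
from h import *
t=[]
for n,s in (("top",(175,156)),("scene",(372,291))):
    im=read_camera(n);x,y=max(s[0]-90,0),max(s[1]-90,0)
    t.append(cv2.resize(im[y:y+180,x:x+180],(400,400),interpolation=cv2.INTER_CUBIC))
cv2.imwrite("pics/press1.png",np.hstack(t)[:,:,::-1])
E
python3 to.py 0.646 0.2593 0.0625 -90
```

```text
t 9.67 pos [0.6457 0.2585 0.0704] shift mm [ 7.9  0.3 -0.9] turn [0.  0.1 0.2] F [-0.7 -0.1  0.1] w 0.0006
t 9.77 pos [0.6473 0.2589 0.0725] shift mm [10.  -1.3 -0.4] turn [-0.  0.  0.] F [ 0.8 -0.1  0.4] w 0.0005
```

View pics/press1.png

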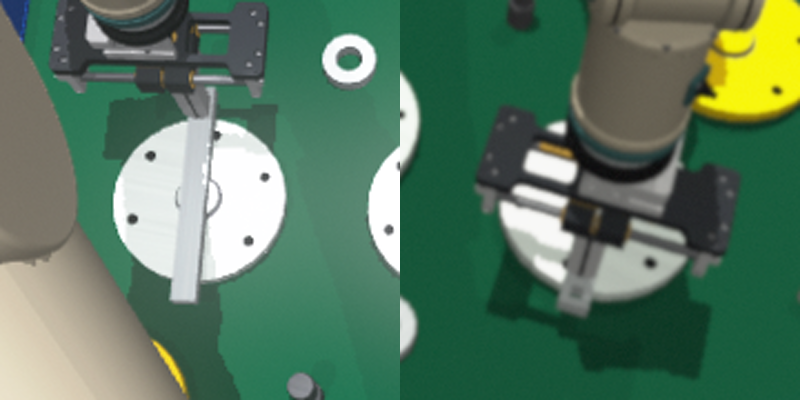

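The fingers are closed and centred over the bar near the hole end, and the bar is level. I press in small steps.

```bash
python3 -m pendant '[[[0,0.003,0,0,0,0,0],[0,0.006,0,0,0,0,0],[0,0.008,0,0,0,0,0],[0,0.009,0,0,0,0,0],[0,0.009,0,0,0,0,0]]]' >/dev/null
python3 to.py 0.646 0.2593 0.0565 -90
python3 -m pendant '[[[0,0.001,0,0,0,0,0],[0,0.002,0,0,0,0,0],[0,0.003,0,0,0,0,0],[0,0.003,0,0,0,0,0]]]' >/dev/null
python3 to.py 0.646 0.2593 0.0565 -90
```

```text
t 10.18 pos [0.6475 0.2589 0.0638] shift mm [ 7.3 -1.5 -0.4] turn [-0.  0.  0.] F [-0.1  0.2  0.9] w 0.0005
t 10.52 pos [0.648  0.259  0.0612] shift mm [ 4.7 -2.  -0.3] turn [-0.  -0.  -0.1] F [0.6 1.  2.5] w 0.0003
```

```bash
python3 -m pendant '[[[0,0.001,0,0,0,0,0],[0,0.002,0,0,0,0,0],[0,0.003,0,0,0,0,0],[0,0.003,0,0,0,0,0]]]' >/dev/null
python3 to.py 0.646 0.2593 0.0565 -90
python3 -m pendant '[[[0,0.001,0,0,0,0,0],[0,0.0015,0,0,0,0,0],[0,0.002,0,0,0,0,0],[0,0.002,0,0,0,0,0]]]' >/dev/null
python3 to.py 0.646 0.2593 0.0565 -90
```

```text
t 10.85 pos [0.6485 0.2589 0.0582] shift mm [ 1.7 -2.5 -0.4] turn [-0.  -0.  -0.1] F [ 2.4 -0.2  2.4] w 0.0006
t 11.18 pos [0.6486 0.259  0.0568] shift mm [ 0.3 -2.6 -0.3] turn [-0.  -0.  -0.1] F [ 0.8 -0.6  5.2] w 0.0006
```

```bash
python3 -m pendant '[[[0,0.0007,0,0,0,0,0],[0,0.0012,0,0,0,0,0],[0,0.0012,0,0,0,0,0],[0,0.0012,0,0,0,0,0]]]' >/dev/null
python3 to.py 0.646 0.2593 0.0565 -90
python3 - <<'E'
from h import *
im=read_camera("top");o=r.get_obs();print(o["ft_force"].round(1),o["position"].round(4))
a=cv2.resize(im[66:246,85:265],(400,400),interpolation=cv2.INTER_CUBIC);cv2.imwrite("pics/pressed1.png",a[:,:,::-1])
E
```

```text
t 11.52 pos [0.6486 0.259  0.0566] shift mm [ 0.1 -2.6 -0.3] turn [-0.  -0.  -0.1] F [-0.2 -1.  10.9] w 0.0006
[ 0.3 -0.5 11.7] [0.6486 0.2591 0.0566]
```

Hard stop reached: the bar sank about 5 mm and the force rose to 11 N. I let it come back up slowly, then lift clear.

```bash
python3 -m pendant '[[[0,-0.0015,0,0,0,0,0],[0,-0.003,0,0,0,0,0],[0,-0.0045,0,0,0,0,0],[0,-0.006,0,0,0,0,0],[0,-0.0075,0,0,0,0,0]]]' >/dev/null
python3 -m pendant '[[[0,-0.003,0,0,0,0,0],[0,-0.015,0,0,0,0,0],[0,-0.03,0,0,0,0,0],[0,-0.045,0,0,0,0,0],[0,-0.045,-0.02,0,0,0,0]]]' >/dev/null
python3 to.py 0.486 0.2595 0.1 -90
python3 -m pendant '[[[0,0,-0.035,0,0,0,0],[0,0,-0.07,0,0,0,0],[0,0,-0.105,0,0,0,0],[0,0,-0.135,0,0,0,0],[0,0,-0.14,0,0,0,0]]]' >/dev/null
python3 -m pendant '[[[0,0,0,0,0,0,0],[0,0,0,0,0,0,0]]]' >/dev/null
python3 - <<'E'
from h import *
t=[]
for n,s in (("top",(175,156)),("scene",(372,291))):
    im=read_camera(n);x,y=max(s[0]-90,0),max(s[1]-90,0);cv2.imwrite(f"pics/mid_{n}.png",im[:,:,::-1])
    t.append(cv2.resize(im[y:y+180,x:x+180],(400,400),interpolation=cv2.INTER_CUBIC))
cv2.imwrite("pics/mid.png",np.hstack(t)[:,:,::-1])
E
python3 to.py 0.486 0.2595 0.07 -90
```

```text
t 12.4 pos [0.6319 0.2586 0.1106] shift mm [   9.6 -146.    -0.6] turn [-0.1 -0.1 -0.4] F [1.1 1.2 0.6] w 0.0003
t 13.08 pos [0.4894 0.2589 0.1076] shift mm [37.6 -3.4 -0.6] turn [-0.1 -0.  -0.1] F [-0.2  0.4 -0.7] w 0.0003
```

View pics/mid.png

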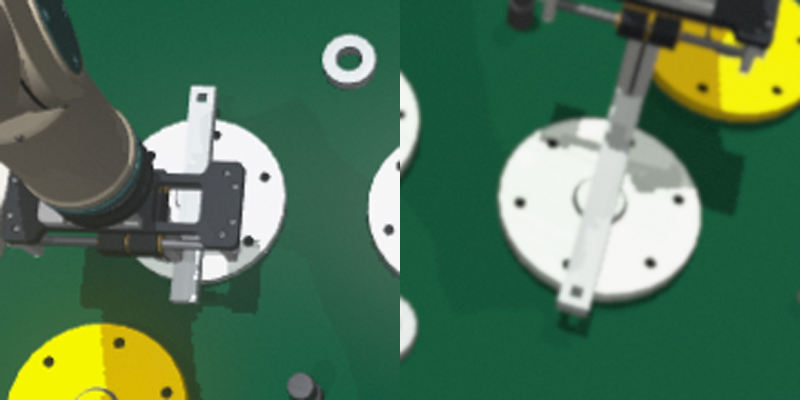

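The bar came back to rest along the boss, with the hole at top ≈(176,110), scene ≈(361.5,332.4). I measure it and approach the plain end.

```bash
cat > hole.py <<'E'
from h import *
import sys
u={}
for n,(a,b) in (("top",(176,110)),("scene",(361,332))):
    g=cv2.cvtColor(cv2.imread(f"pics/{sys.argv[1]}_{n}.png"),cv2.COLOR_BGR2GRAY).astype(float)
    k=4 if n=="top" else 5;p=g[b-k:b+k+1,a-k:a+k+1];w=np.clip(np.percentile(p,75)-30-p,0,None);y,x=np.nonzero(w);u[n]=(np.average(x+a-k,weights=w[w>0]),np.average(y+b-k,weights=w[w>0]))
h,e=tri(u["top"],u["scene"]);print(np.round(list(u.values()),1).tolist(),"hole",h.round(4),"gap",e.round(4),"centre if yaw 0",(h-[.098,0,0.007]).round(4))
E
python3 hole.py mid
python3 -m pendant '[[[0,0.01,-0.002,-0.0005,0,0,0],[0,0.02,-0.0034,-0.0005,0,0,0],[0,0.03,-0.0034,-0.0005,0,0,0],[0,0.035,-0.0034,-0.0005,0,0,0],[0,0.035,-0.0034,-0.0005,0,0,0]]]' >/dev/null
python3 -m pendant '[[[0,0,0,0,0,0,0],[0,0,0,0,0,0,0]]]' >/dev/null
python3 to.py 0.486 0.2595 0.062 -90
```

```text
[[175.4, 109.4], [360.9, 332.0]] hole [0.664  0.2593 0.0464] gap 0.0003 centre if yaw 0 [0.566  0.2593 0.0394]
t 13.67 pos [0.4844 0.2594 0.0722] shift mm [10.2  1.6 -0.1] turn [-0.  0. -0.] F [0.6 0.1 0.3] w 0.0004
```

```bash
python3 -m pendant '[[[0,0.003,0.001,0,0,0,0],[0,0.006,0.001,0,0,0,0],[0,0.008,0.001,0,0,0,0],[0,0.009,0.001,0,0,0,0],[0,0.009,0.001,0,0,0,0]]]' >/dev/null
python3 to.py 0.486 0.2595 0.0565 -90
python3 -m pendant '[[[0,0.001,0,0,0,0,0],[0,0.002,0,0,0,0,0],[0,0.003,0,0,0,0,0],[0,0.004,0,0,0,0,0],[0,0.004,0,0,0,0,0]]]' >/dev/null
python3 to.py 0.486 0.2595 0.0565 -90
```

```text
t 14.08 pos [0.485  0.2594 0.0631] shift mm [ 6.6  1.  -0.1] turn [-0.  0.  0.] F [ 0.4  0.8 -0.4] w 0.0008
t 14.5 pos [0.4847 0.2594 0.0591] shift mm [ 2.6  1.3 -0.1] turn [0. 0. 0.] F [-1.1  0.2  1.6] w 0.0003
```

```bash
python3 -m pendant '[[[0,0.001,0,0,0,0,0],[0,0.002,0,0,0,0,0],[0,0.003,0,0,0,0,0],[0,0.003,0,0,0,0,0]]]' >/dev/null
python3 to.py 0.486 0.2595 0.0565 -90
python3 -m pendant '[[[0,0.0007,0,0,0,0,0],[0,0.0012,0,0,0,0,0],[0,0.0012,0,0,0,0,0],[0,0.0012,0,0,0,0,0]]]' >/dev/null
python3 to.py 0.486 0.2595 0.0565 -90
```

```text
t 14.83 pos [0.4845 0.2594 0.0569] shift mm [ 0.4  1.5 -0.1] turn [ 0.  -0.   0.1] F [-4.  -1.  10.2] w 0.0004
t 15.17 pos [0.4845 0.2595 0.0567] shift mm [ 0.2  1.5 -0. ] turn [-0.  -0.   0.1] F [-6.5 -1.7 19.8] w 0.0007
```

The plain end is on its hard stop as well (z 0.0567, 20 N). I release it slowly, retreat and check.

```bash
python3 -m pendant '[[[0,-0.0015,0,0,0,0,0],[0,-0.003,0,0,0,0,0],[0,-0.0045,0,0,0,0,0],[0,-0.006,0,0,0,0,0],[0,-0.008,0,0,0,0,0]]]' >/dev/null
python3 -m pendant '[[[0,-0.004,0,0,0,0,0],[0,-0.02,0,0,0,0,0],[0,-0.045,0,0,0,0,0],[0,-0.075,0,0,0,0,0],[0,-0.1,0,0,0,0,0]]]' >/dev/null
python3 -m pendant '[[[0,0,0,0.035,0,0,0],[0,0,0,0.07,0,0,0],[0,0,0,0.105,0,0,0],[0,0,0,0.14,0,0,0],[0,0,0,0.175,0,0,0]]]' >/dev/null
python3 -m pendant '[[[0,0,0,0.03,0,0,0],[0,0,0,0.055,0,0,0],[0,0,0,0.06,0,0,0],[0,0,0,0.06,0,0,0],[0,0,0,0.06,0,0,0]]]' >/dev/null
python3 to.py 0.486 0.2595 0.07 -90
python3 - <<'E'
from h import *
t=[]
for n,s in (("top",(175,156)),("scene",(372,291))):
    im=read_camera(n);x,y=max(s[0]-90,0),max(s[1]-90,0);cv2.imwrite(f"pics/end_{n}.png",im[:,:,::-1])
    t.append(cv2.resize(im[y:y+180,x:x+180],(400,400),interpolation=cv2.INTER_CUBIC))
cv2.imwrite("pics/end.png",np.hstack(t)[:,:,::-1])
E
python3 hole.py end
```

```text
t 16.83 pos [0.4856 0.0253 0.1632] shift mm [  93.4    0.3 -234.2] turn [ 0. -0. -0.] F [ 0.6  0.4 -0. ] w 0.0006Traceback (most recent call last):
  File "hole.py", line 6, in <module>
    k=4 if n=="top" else 5;p=g[b-k:b+k+1,a-k:a+k+1];w=np.clip(np.percentile(p,75)-30-p,0,None);y,x=np.nonzero(w);u[n]=(np.average(x+a-k,weights=w[w>0]),np.average(y+b-k,weights=w[w>0]))
                                                                                                                       ~~~~~~~~~~^^^^^^^^^^^^^^^^^^^^^^
    raise ZeroDivisionError(
        "Weights sum to zero, can't be normalized")
ZeroDivisionError: Weights sum to zero, can't be normalized
```

View pics/end.png

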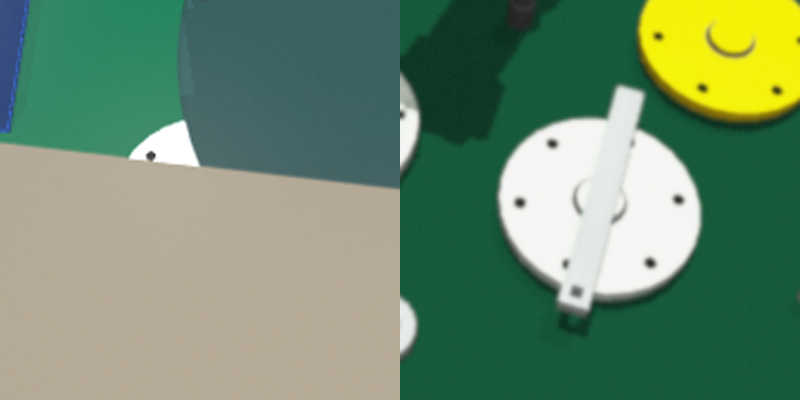

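In the scene view the bar lies across the boss with its hole at ≈(361,332), unchanged. The arm blocks the top view, so I move it further off for a two-view check.

```bash
python3 -m pendant '[[[0,0,0,0.035,0,0,0],[0,0,0,0.07,0,0,0],[0,0,0,0.105,0,0,0],[0,0,0,0.14,0,0,0],[0,0,0,0.175,0,0,0]]]' >/dev/null
python3 -m pendant '[[[0,0,0,0.035,0,0,0],[0,0,0,0.07,0,0,0],[0,0,0,0.105,0,0,0],[0,0,0,0.13,0,0,0],[0,0,0,0.13,0,0,0]]]' >/dev/null
python3 -m pendant '[[[0,0,0,0,0,0,0],[0,0,0,0,0,0,0],[0,0,0,0,0,0,0]]]' | head -2
python3 - <<'E'
from h import *
t=[]
for n,s in (("top",(175,156)),("scene",(372,291))):
    im=read_camera(n);x,y=max(s[0]-90,0),max(s[1]-90,0);cv2.imwrite(f"pics/fin_{n}.png",im[:,:,::-1])
    t.append(cv2.resize(im[y:y+180,x:x+180],(400,400),interpolation=cv2.INTER_CUBIC))
cv2.imwrite("pics/fin.png",np.hstack(t)[:,:,::-1])
E
python3 hole.py fin
```

```text
t: 18.02
position: [0.4859, -0.2779, 0.1629]
[[175.5, 109.4], [360.9, 332.0]] hole [0.664  0.2592 0.0464] gap 0.0002 centre if yaw 0 [0.566  0.2592 0.0394]
```

View pics/fin.png

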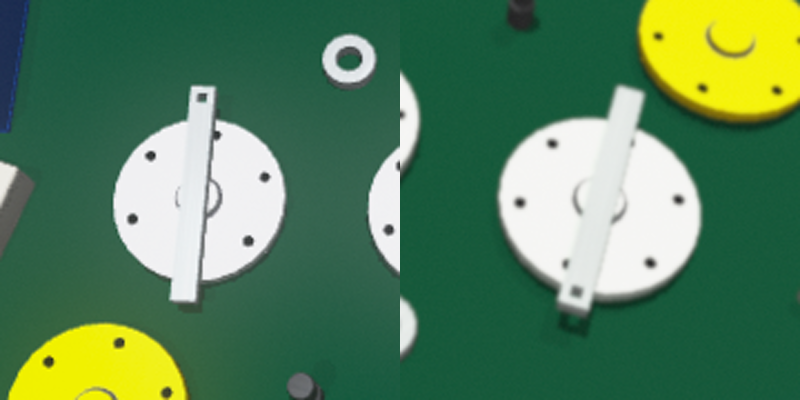

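The bar lies centred over the boss in both views. The hole is at the same place and height as after the first press (z 0.0464, against about 0.048 minus the usual 1 mm bias), so it is level. The arm is far away, so I hand in.

```bash
python3 -c "
from rig import job
print(job.close_job())"
```

```text
the job is handed in; nothing more can be done
None
```

I laid the straightedge along x on the boss of the white cover and let go. I then pressed the hole end down to its stop and the plain end down to its stop. I handed the job in at about 18 s; it reports no verdict.

- **Presses:** Both ends stopped hard at about the same TCP height, 0.0566 m for the hole end and 0.0567 m for the plain end. I pressed the hole end to about 11 N. The plain end reached about 20 N, with some 6 N along the bar, well above the 2–4 N needed to tip it.
- **Final position:** In the last two-view check the bar's centre was about (0.566, 0.259) m, against (0.565, 0.258) m for the cover. That is 1–2 mm off, assuming the bar lies exactly along x. It had not moved since the first press, and the robot was well clear.
- **Level:** The hole measured 46.4 mm high where about 48 mm was expected. My heights read about 1 mm low elsewhere (the cover face measured 27 mm, not 28 mm). A tipped bar would be off by several millimetres, so I take it as level. I did not measure the tilt directly at the end.
- **Disagreement:** The measured TCP position wandered up to 4 mm from the commanded one. I placed the bar from the camera measurement of its hole instead.

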